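# Slide the brew scale between the pour-over stand's posts and tare it

## Task

Set up for a pour-over: push the coffee scale, with the cup riding on it, along the counter and in between the two posts of the pour-over stand until the cup stands centred under the dripper's outlet and the scale is square to the stand, then take the fingers off it. Finish by closing the fingers and gently touching the tare key, the leftmost round key on the scale's front strip, from above. Lift and grip nothing, keep off the cup, do not knock the stand or jam the scale against it, and leave everything else where it is.

Things in the scene. Friction and masses are not known exactly. Their poses are not given: they have to be found in the camera images.
- brew_scale: The loose scale as a whole. Its own axes are turned by -0.14 rad (8 degrees) from the case's edges and its origin lies 2 mm below the underside; use scale_case for the pose of the case.
- scale_case (a point): Flat loose coffee scale, 0.4 kg: black case 140 mm (x) by 118 mm (y), 13 mm high, steel pan (108 x 112 mm) on it, top at 18 mm. The point is the middle of the case's underside. +x points to the rear, away from the robot; the front face (x = -70 mm) is nearest the robot and the key strip runs along it.
- tare_key (a point): Tare touch key: the left one (as the robot sees it) of the two round keys, 12 mm across, on the strip along the scale's front edge. The point lies on the strip's upper face, 13 mm above the counter, 57.5 mm in front of and 39 mm to the left of scale_case; the other key is 20 mm to its right. A touch of over 0.5 N works it; it does not move. The strip is 29 mm deep from the front face to the pan.
- cup_mouth (a point): Centre of the mouth of the small cup on the scale's pan: bowl 58 mm across, 55 mm high, rim 73 mm above the counter. It rides on the pan by friction alone.
- cup: The same cup (0.11 kg); origin at its underside, half-way between handle end and bowl, 14.5 mm from the bowl's axis. The handle points along its local -y, roughly to the scale's front, and ends 57 mm from the bowl's axis.
- pour_over_stand: Fixed stand: two 12 mm steel posts 143 mm apart (y), each on a foot bar 16 mm wide, 10 mm high, 86 mm long (x), 127 mm clear between the bars. A walnut bridge on top (84 mm in x, 178 in y, underside at 118 mm) carries a white dripper 98 mm across, top at 203 mm. Origin on the counter midway between the posts; +x is the way the scale goes in, +y to the left post.
- dripper_outlet (a point): Lower end of the dripper's outlet, on the stand's middle axis, 112 mm above the counter.
- glass: Shot glass (47 x 58 mm) standing by; origin at its underside. Leave alone.
- sugar: Sugar jar (59 x 95 mm) standing by; origin at its underside. Leave alone.
- spoon: Teaspoon (130 mm long, along its x) lying by; origin under its middle. Leave alone.
Things that resemble listed ones, but are neither listed nor needed, are in the scene too. Leave any blue look-alike of the cup alone.

How it is judged:
By the outcome, as a careful person would: the job done as asked, in the order asked, and still so for the second after the job is handed in, with the robot touching nothing.
It also fails if it takes over 67 s, if anything falls off the work surface, if the arm or the gripper's body presses on something with over 40 N, if the wrist force passes 120 N, or if a joint passes its speed limit or range.

## Robot

A 7-joint arm with a two-finger parallel gripper is mounted at the origin on a cart in front of the work surface, level with it; the furniture and walls round the work are solid. World frame = base frame: x ahead of the robot, y to its left, z up, the work surface at z = 0. Lengths are in m, angles in rad, forces in N, time in s.
With the tool pointing down it reaches from about 0.35 to 0.9 m from the base axis. Payload 7.2 kg.
Tool frame: the origin (TCP) lies between the finger pads; the fingertips stand 19 mm ahead of it and the grasp point (between the pads) is the TCP; z points along the fingers, y is the line along which they close (so a half turn about z gives the same grasp; the last joint's range is limited). The gripper opens to 88 mm and grips with 3 to 60 N. Pads are 20 mm wide; open, the fingers measure 115 mm over their backs; the gripper's body (75 mm by 178 mm) begins 61 mm behind the grasp point.
Start: joints at [-1.189, 0.411, -0.013, 1.596, 0.006, 1.134, -0.082], TCP at [0.272, 0.563, 0.242] pointing down, gripper open.
Joint ranges: [-2.95, 2.95], [-0.29, 1.99], [-1.47, 1.44], [0.14, 2.54], [-1.03, 4.17], [0.13, 1.85], [-2.86, 2.86]. Speed limits (rad/s): [2.39, 2.39, 3.01, 3.01, 3.14, 3.14, 3.14].

## Interface

Orientations are given as a rotation vector (axis times angle).
In Python, from plant import sense, get_image, calibration, hand_in gives the robot as it stands.
- The arm moves only by the tool jog_arm, never from a script. Its argument "commands" is a list of rows, each an object with "travel": the shift along the tool's x, y, z in m, a list of three; "angular": the turn, a rotation vector about the tool's x, y, z in rad, a list of three; "claw": the opening in per cent of the stroke, from 0 (shut) to 100 (fully open). A call has 1 to 10 rows; each row shifts and turns the commanded pose from where the row before left it, along the tool's axes as they then stand; what a row does not reach is not made up. A row lasts 1/8 s, in which the tool goes at most 62.5 mm and 10.7 degrees, less where a joint would pass 70% of its speed; a pose out of reach is approached as far as the arm can. A call with a gripper value outside its range is refused whole. The fingers move at their own pace and stop on an object; the grip force is fixed at half the most. Time passes only in rows, so rows that do not move let the fingers close. It gives the time, the measured TCP pose, the force, the opening and the grip force at its end, in the units of the state.
- sense(): the state, without advancing time (a new reading comes with each control period).
- get_image(name): name is "side" or "top"; returns the picture (420x560x3 uint8, blue, green, red); there is no depth.
- calibration(name): a dict with "vertical_fov" (degrees; the focal length in pixels is half the picture's height over the tangent of half this angle, whatever the lens; pixels are square), "cx", "cy" (the principal point, pixels), "k1" (the pictures are not rectified: a ray, as slopes to the right and down, at radius r is drawn at 1 + k1 r^2 times it, then the intrinsics apply), "xyz" and "orientation" of the camera in the world. Camera axes: x right, y up, looking along -z (the intrinsics and any distortion apply to the point x, -y, -z); pixel columns grow to the right and rows downward; lengths in m; the calibration is good to about 2 mm. A picture is of the moment at which its call begins. calibration takes no time and is no camera call.
- hand_in(): hands the job in; it is judged then, once.
The state is a dict: "time": time; "qpos": joint angles; "qd": joint speeds; "tau": joint torques, N m; "tool_pos": TCP position; "tcp_rot": TCP orientation; "contact_force": force on the tool from outside, world axes, zero at the start; "wrist_torque": the same for the moment, N m; "gripper_width": opening from 0.0 (shut) to 1.0 (fully open); "grip_force": force on a finger pad.
Only numpy, scipy, OpenCV 4.12 (cv2) and the standard library are available. Lean on these libraries where they do the work, as an engineer would, in place of code of your own. Each camera call takes 0.05 s, during which the arm holds its last target. There are 200 camera calls.

## Working session

There is one attempt and no reset: what is moved stays moved. The work goes in short steps, Python scripts to look and compute and a tool call to move; the robot and the scene stay as the last step left them, time stands still between calls to the robot, and variables do not carry over. Pictures are saved under pics/ and viewed, at most 10 in all, crops included, and the job is handed in when it is done.

Besides the shell and the picture viewer there is one more tool, called after "Call:" as name([rows], argument=value, ...), one row to a line, values as JSON. jog_arm: Moves the arm, as the interface text tells. Its arguments: {"type":"object","properties":{"commands":{"type":"array","items":{"type":"object","properties":{"travel":{"type":"array","items":{"type":"number"}},"angular":{"type":"array","items":{"type":"number"}},"claw":{"type":"number"}}}}},"required":["commands"]}

```bash
mkdir -p pics; cat > h.py <<'E'
import numpy as np, cv2
from scipy.spatial.transform import Rotation as R
from plant import sense,get_image,calibration,hand_in
def cam(n):
    c=calibration(n); f=210/np.tan(np.radians(c["vertical_fov"])/2)
    o=np.array(c["orientation"],float)
    M=(R.from_rotvec(o) if o.size==3 else R.from_quat(o) if o.size==4 else R.from_matrix(o)).as_matrix()
    return c,f,M
def ray(n,u,v):
    c,f,M=cam(n); d=np.array([(u-c["cx"])/f,(v-c["cy"])/f]); s=d.copy()
    for _ in range(30): s=d/(1+c["k1"]*(s@s))
    return np.array(c["xyz"]),M@np.array([s[0],-s[1],-1])
def at(n,u,v,z):
    p,d=ray(n,u,v); return p+d*(z-p[2])/d[2]
def proj(n,P):
    c,f,M=cam(n); q=M.T@(np.array(P)-c["xyz"]); s=np.array([q[0],-q[1]])/-q[2]
    s=s*(1+c["k1"]*(s@s)); return s*f+[c["cx"],c["cy"]]
E
python3 - <<'E'
from h import *
for n in("top","side"):
    print(calibration(n)); cv2.imwrite(f"pics/{n}0.png",cv2.resize(get_image(n),(800,600)))
print(sense())
E
```

```text
{'vertical_fov': 51.25309987282444, 'cx': 284.2798344432156, 'cy': 206.5458046562251, 'k1': -0.009460656486828933, 'xyz': array([0.43389656, 0.11071029, 1.00263081]), 'orientation': array([ 0.12440135, -0.10300298, -1.54209637])}
{'vertical_fov': 46.183498803876184, 'cx': 276.54965848633043, 'cy': 212.46340990132026, 'k1': -0.05790011163389464, 'xyz': array([ 0.38059002, -0.61178915,  0.70493754]), 'orientation': array([ 0.87383426, -0.09855725, -0.23367497])}
{'time': 0.1, 'qpos': array([-1.18921371,  0.41182654, -0.01273349,  1.59690586,  0.00559411,
        1.13430219, -0.08220523]), 'qd': array([-0.00114476, -0.00060893, -0.00018596, -0.00443466,  0.00090677,
       -0.00114936,  0.00087436]), 'tau': array([ 2.89276024e-03, -5.89097071e+01,  6.44162949e-01, -2.91708183e+01,
       -5.37057314e-02,  1.44598290e-02,  4.11061853e-05]), 'tool_pos': array([0.27157366, 0.56246552, 0.24091121]), 'tcp_rot': array([-7.00469991e-01, -3.06226955e+00,  2.17928441e-03]), 'contact_force': array([ 0.63422843, -1.40727606, -0.2647916 ]), 'wrist_torque': array([-0.01097517,  0.04254146, -0.02630551]), 'grip_force': 0.0, 'gripper_width': 1.0013623114469905}
```

View pics/top0.png

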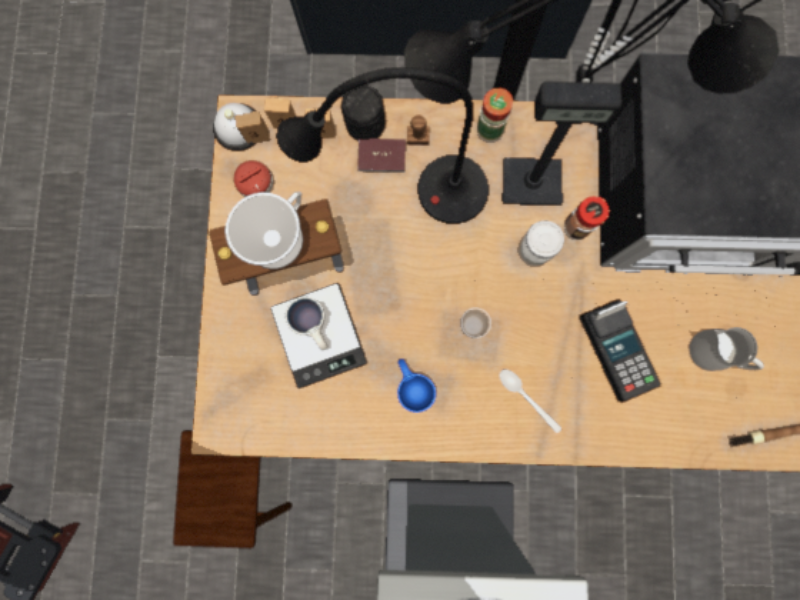

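View pics/side0.png

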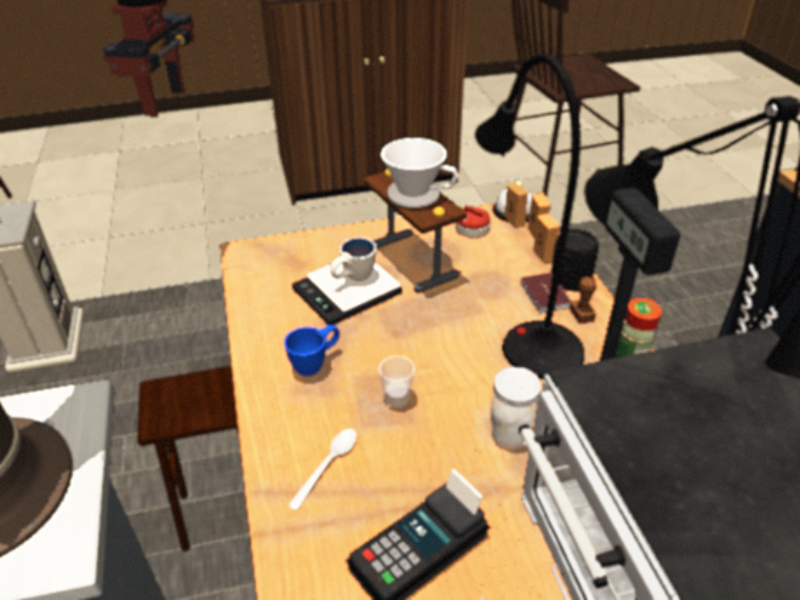

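The top view shows the scale's case at about (318,335), the stand bridge at (275,242), and the blue decoy at (415,390), all in the 800 px picture. The side view agrees. Next I'll take enlarged crops.

```bash
python3 - <<'E'
from h import *
a=cv2.resize(get_image("top")[125:275,140:270],None,fx=4,fy=4,interpolation=cv2.INTER_CUBIC)
b=cv2.resize(get_image("side")[95:230,195:335],None,fx=4,fy=4,interpolation=cv2.INTER_CUBIC)
cv2.imwrite("pics/ct.png",a);cv2.imwrite("pics/cs.png",b)
print(proj("top",sense()["tool_pos"]),proj("side",sense()["tool_pos"]))
print(R.from_rotvec(sense()["tcp_rot"]).as_matrix().round(3))
E
```

```text
[ 19.95757349 360.1457563 ] [113.64696133  64.15048477]
[[-0.901  0.435 -0.   ]
 [ 0.435  0.901 -0.001]
 [-0.    -0.001 -1.   ]]
```

View pics/ct.png

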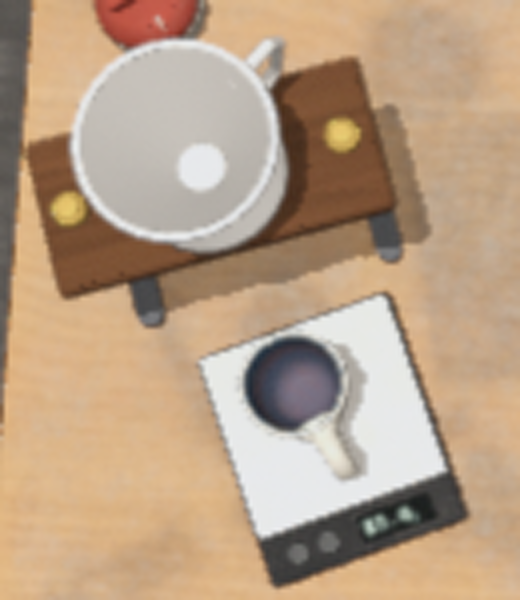

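View pics/cs.png

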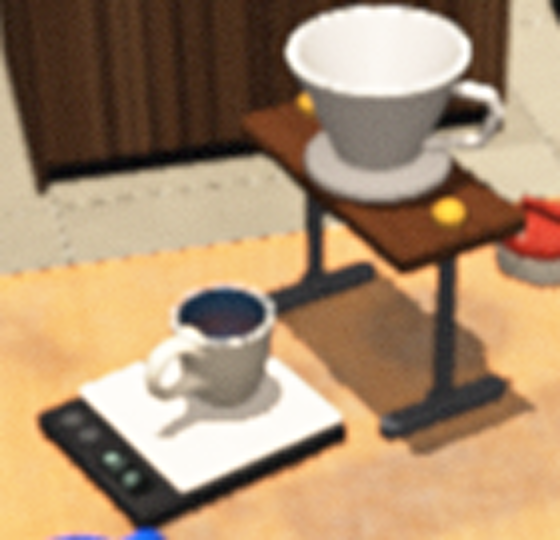

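The top crop shows the pan corners at about (202,357), (388,293), (447,470) and (262,535), and the keys at (298,553) and (330,542). The cup mouth is at (294,384). The stand's foot fronts are at (150,322) and (390,257). In the side crop, the right foot runs from (393,428) to (500,385).

```bash
cat >> h.py <<'E'
from scipy.optimize import least_squares
def fit(local,obs,x0):
    """local Nx3, obs list of (cam,u,v) ; planar pose x,y,yaw; prints residuals"""
    def r(p):
        M=R.from_euler('z',p[2]).as_matrix()
        return np.concatenate([proj(o[0],M@np.array(l)+[p[0],p[1],0])-o[1:] for l,o in zip(local,obs)])
    s=least_squares(r,x0,loss='soft_l1'); return s.x,s.fun.reshape(-1,2).round(1)
def T(u,v): return ("top",140+(u+.5)/4-.5,125+(v+.5)/4-.5)
def S(u,v): return ("side",195+(u+.5)/4-.5,95+(v+.5)/4-.5)
E
python3 - <<'E'
from h import *
P=.018
L=[(.067,.056,P),(.067,-.056,P),(-.041,-.056,P),(-.041,.056,P),(-.0575,.039,.013),(-.0575,.019,.013),
   (.067,-.056,P),(-.041,-.056,P),(-.041,.056,P),(-.0575,.039,.013)]
O=[T(202,357),T(388,293),T(447,470),T(262,535),T(298,553),T(330,542),S(343,425),S(183,490),S(82,390),S(70,420)]
a,r=fit(L,O,[.45,.3,.2]);print("scale",a.round(4),r.tolist())
for n in range(2): pass
zc=.073
m=at(*T(294,384),zc);print("cup top",m,"side",at(*S(225,313),zc))
c,s=np.cos(a[2]),np.sin(a[2]);d=m[:2]-a[:2];print("cup in scale",c*d[0]+s*d[1],-s*d[0]+c*d[1])
h=.118
L=[(-.043,.0715,.01),(-.043,-.0715,.01),(-.042,.089,h),(-.042,-.089,h),
   (-.043,-.0715,.01),(.043,-.0715,.01),(.043,.0715,.01),(-.042,-.089,h)]
O=[T(150,318),T(389,254),T(67,297),T(395,210),S(393,425),S(500,382),S(370,268),S(402,270)]
b,r=fit(L,O,[.6,.35,.2]);print("stand",b.round(4),r.tolist())
print("stand feet only",fit([L[i] for i in(0,1,4,5,6)],[O[i] for i in(0,1,4,5,6)],[.6,.35,.2]))
E
```

```text
scale [0.5135 0.2636 0.36  ] [[0.1, -0.4], [0.3, -0.3], [0.5, 0.1], [-0.6, 0.3], [0.3, 0.4], [0.7, 0.2], [0.6, -1.9], [-0.3, -0.2], [-0.4, -0.8], [0.1, -0.3]]
cup top [0.53552174 0.2767506  0.073     ] side [0.53747654 0.27518692 0.073     ]
cup in scale 0.025257568749615256 0.004544978313406578
stand [0.638  0.3166 0.2951] [[0.1, 1.1], [0.4, 0.7], [-0.8, 0.3], [0.9, -0.7], [-2.8, -0.8], [1.5, -2.0], [1.6, -2.3], [0.2, 2.0]]
stand feet only (array([0.63804688, 0.31627187, 0.30731863]), array([[ 0.6,  1.3],
       [ 0.7,  0.2],
       [-2.3, -0.7],
       [ 1.8, -2.2],
       [ 1.3, -2.3]]))
```

```bash
python3 - <<'E'
from h import *
h=.118
L=[(-.043,.0715,.006),(-.043,-.0715,.006),(-.042,.089,h),(-.042,-.089,h),
   (-.043,-.0715,.006),(.043,-.0715,.006),(.043,.0715,.006),(-.042,-.089,h)]
O=[T(151,325),T(390,260),T(67,297),T(395,210),S(385,430),S(507,385),S(375,270),S(402,270)]
b,r=fit(L,O,[.6,.35,.2]);print("stand",b.round(4),r.tolist())
i=[0,1,4,5,6];print(fit([L[k] for k in i],[O[k] for k in i],b))
for z in(.03,): print("blue cup",at("top",415*.7,390*.7,z),"glass",at("top",475*.7,323*.7,z))
# dripper base outline centre / posts
c,s=np.cos(b[2]),np.sin(b[2])
for n,p in(("scale",[.5135,.2636]),("cup",[.5363,.2762]),("scale key",[.5135-.0575*np.cos(.36)-.039*np.sin(.36),.2636-.0575*np.sin(.36)+.039*np.cos(.36)]),("tcp",sense()["tool_pos"][:2])):
    d=np.array(p)-b[:2];print(n,"in stand",(c*d[0]+s*d[1]).round(4),(-s*d[0]+c*d[1]).round(4))
E
```

```text
stand [0.6377 0.3164 0.2928] [[0.4, -0.4], [0.5, -0.3], [-0.7, 0.4], [1.0, -0.4], [-1.0, -0.6], [-0.4, -1.3], [0.4, -1.5], [-0.0, 2.1]]
(array([0.63742216, 0.31552451, 0.29488603]), array([[ 0.8, -0.2],
       [ 0.9, -0.2],
       [-0.9, -0.4],
       [-0.4, -1.1],
       [ 0.3, -1.3]]))
blue cup [0.42888898 0.10835051 0.03      ] glass [0.53469184 0.01733484 0.03      ]
scale in stand -0.1341 -0.0147
cup in stand -0.1086 -0.0092
scale key in stand -0.1941 0.0204
tcp in stand -0.2794 0.3414
```

Call:
jog_arm([
  {"angular": [0, 0, -0.149], "claw": 0},
  {"angular": [0, 0, -0.149], "claw": 0},
  {"angular": [0, 0, -0.149], "claw": 0},
  {"angular": [0, 0, -0.149], "claw": 0},
  {"angular": [0, 0, -0.148], "claw": 0},
  {"claw": 0},
])

```text
invalid input at $.commands[0]: expected keys travel, angular, claw
```

Call:
jog_arm([
  {"travel": [-0.0134, -0.0471, 0], "claw": 0},
  {"travel": [-0.0134, -0.0471, 0], "claw": 0},
  {"travel": [-0.0134, -0.0471, 0], "claw": 0},
  {"travel": [-0.0134, -0.0471, 0], "claw": 0},
  {"travel": [-0.0134, -0.0471, 0], "claw": 0},
  {"travel": [-0.0134, -0.0471, 0], "claw": 0},
  {"travel": [-0.0134, -0.0471, 0], "claw": 0},
  {"travel": [-0.0134, -0.0471, 0], "claw": 0},
  {"travel": [-0.0134, -0.0471, 0], "claw": 0},
  {"claw": 0},
])

```text
invalid input at $.commands[0]: expected keys travel, angular, claw
```

```bash
cat >> h.py <<'E'
ST=np.array([.6375,.316,.294])
def instand(p):
    c,s=np.cos(ST[2]),np.sin(ST[2]);d=np.array(p)[:2]-ST[:2];return np.array([c*d[0]+s*d[1],-s*d[0]+c*d[1]])
def tcp():
    s=sense();M=R.from_rotvec(s["tcp_rot"]).as_matrix()
    print("t",round(s["time"],2),"tcp stand",instand(s["tool_pos"]).round(4),"z",s["tool_pos"][2].round(4),"yawerr(world)",(np.arctan2(M[1,1],M[0,1])-np.pi/2-ST[2]).round(4),"tilt",M[:2,2].round(4),"F",s["contact_force"].round(1),"w",round(s["gripper_width"],3))
E
python3 -c "from h import *;tcp()"
```

```text
t 0.2 tcp stand [-0.2787  0.342 ] z 0.2411 yawerr(world) -0.7438 tilt [-0.0004 -0.0009] F [-0.3  0.7  0.4] w 1.0
```

All three keys are needed in every row.

Call:
jog_arm([
  {"travel": [0, 0, 0], "angular": [0, 0, -0.149], "claw": 0},
  {"travel": [0, 0, 0], "angular": [0, 0, -0.149], "claw": 0},
  {"travel": [0, 0, 0], "angular": [0, 0, -0.149], "claw": 0},
  {"travel": [0, 0, 0], "angular": [0, 0, -0.149], "claw": 0},
  {"travel": [0, 0, 0], "angular": [0, 0, -0.148], "claw": 0},
  {"travel": [0, 0, 0], "angular": [0, 0, 0], "claw": 0},
])

```text
time: 0.95
tool_pos: [0.2718, 0.5626, 0.2414]
tcp_rot: [0.458, -3.108, 0.0]
contact_force: [-0.1, -0.4, 0.0]
gripper_width: 0.354
grip_force: 0.0
```

Call:
jog_arm([
  {"travel": [-0.0134, -0.0471, 0], "angular": [0, 0, 0], "claw": 0},
  {"travel": [-0.0134, -0.0471, 0], "angular": [0, 0, 0], "claw": 0},
  {"travel": [-0.0134, -0.0471, 0], "angular": [0, 0, 0], "claw": 0},
  {"travel": [-0.0134, -0.0471, 0], "angular": [0, 0, 0], "claw": 0},
  {"travel": [-0.0134, -0.0471, 0], "angular": [0, 0, 0], "claw": 0},
  {"travel": [-0.0134, -0.0471, 0], "angular": [0, 0, 0], "claw": 0},
  {"travel": [-0.0134, -0.0471, 0], "angular": [0, 0, 0], "claw": 0},
  {"travel": [-0.0134, -0.0471, 0], "angular": [0, 0, 0], "claw": 0},
  {"travel": [-0.0134, -0.0471, 0], "angular": [0, 0, 0], "claw": 0},
  {"travel": [0, 0, 0], "angular": [0, 0, 0], "claw": 0},
])

```text
time: 2.2
tool_pos: [0.5121, 0.1879, 0.2417]
tcp_rot: [-0.444, 3.109, -0.002]
contact_force: [0.1, 1.2, -0.3]
gripper_width: 0.005
grip_force: 0.0
```

```bash
python3 -c "from h import *;tcp()"
```

```text
t 2.2 tcp stand [-0.1572 -0.0863] z 0.2417 yawerr(world) -0.0103 tilt [ 0.0009 -0.0015] F [ 0.1  1.2 -0.3] w 0.005
```

Call:
jog_arm([
  {"travel": [-0.016, -0.038, 0.03], "angular": [0, 0, -0.01], "claw": 0},
  {"travel": [0, 0, 0.045], "angular": [0, 0, 0], "claw": 0},
  {"travel": [0, 0, 0.045], "angular": [0, 0, 0], "claw": 0},
  {"travel": [0, 0, 0.045], "angular": [0, 0, 0], "claw": 0},
  {"travel": [0, 0, 0.03], "angular": [0, 0, 0], "claw": 0},
  {"travel": [0, 0, 0.015], "angular": [0, 0, 0], "claw": 0},
  {"travel": [0, 0, 0.006], "angular": [0, 0, 0], "claw": 0},
  {"travel": [0, 0, 0], "angular": [0, 0, 0], "claw": 0},
])

```text
time: 3.2
tool_pos: [0.5368, 0.1608, 0.0262]
tcp_rot: [-0.475, 3.105, 0.0]
contact_force: [0.5, -0.9, -0.2]
gripper_width: 0.002
grip_force: 0.0
```

```bash
python3 - <<'E'
from h import *
tcp()
a=cv2.resize(get_image("top")[125:275,140:270],None,fx=4,fy=4,interpolation=cv2.INTER_CUBIC)
b=cv2.resize(get_image("side")[95:230,195:335],None,fx=4,fy=4,interpolation=cv2.INTER_CUBIC)
b=cv2.resize(b,(280,270));a[:270,:0]=0
cv2.imwrite("pics/c2.png",np.hstack([a,cv2.copyMakeBorder(b,0,330,0,0,cv2.BORDER_CONSTANT)]))
E
```

```text
t 3.2 tcp stand [-0.1414 -0.1194] z 0.0262 yawerr(world) 0.0099 tilt [0.0007 0.0004] F [ 0.5 -0.9 -0.2] w 0.002
```

View pics/c2.png

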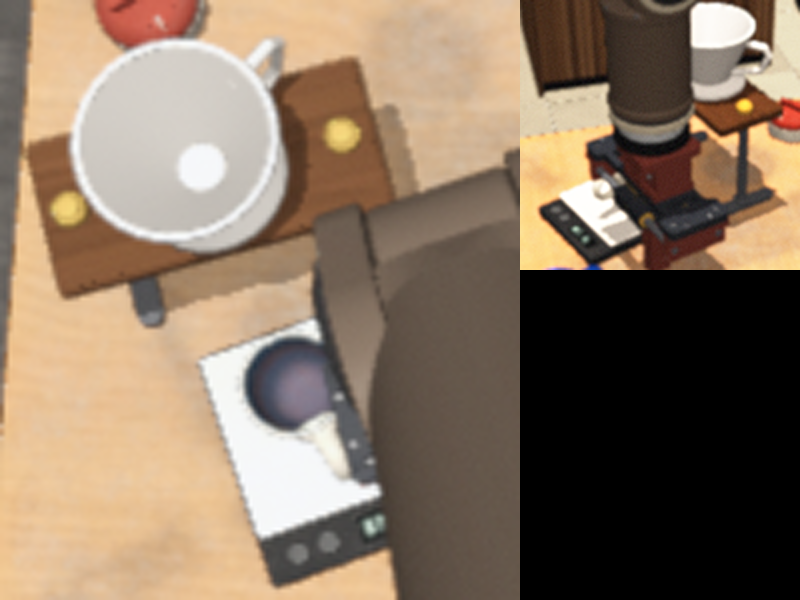

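Call:
jog_arm([
  {"travel": [0, 0.007, 0.002], "angular": [0, 0, 0.01], "claw": 0},
  {"travel": [0, 0.008, 0], "angular": [0, 0, 0], "claw": 0},
  {"travel": [0, 0.007, 0], "angular": [0, 0, 0], "claw": 0},
  {"travel": [0, 0.004, 0], "angular": [0, 0, 0], "claw": 0},
  {"travel": [0, 0.002, 0], "angular": [0, 0, 0], "claw": 0},
  {"travel": [0, 0.002, 0], "angular": [0, 0, 0], "claw": 0},
  {"travel": [0, 0.002, 0], "angular": [0, 0, 0], "claw": 0},
  {"travel": [0, 0.0, 0], "angular": [0, 0, 0], "claw": 0},
])

```text
time: 4.3
tool_pos: [0.5271, 0.1911, 0.0236]
tcp_rot: [0.461, -3.108, -0.0]
contact_force: [-0.1, -0.4, 0.2]
gripper_width: 0.002
grip_force: 0.0
```

```bash
python3 -c "from h import *;tcp()"
```

```text
t 4.3 tcp stand [-0.1419 -0.0876] z 0.0236 yawerr(world) 0.0003 tilt [-0.      0.0001] F [-0.1 -0.4  0.2] w 0.002
```

Call:
jog_arm([
  {"travel": [0, 0.0013, 0], "angular": [0, 0, 0], "claw": 0},
  {"travel": [0, 0.0013, 0], "angular": [0, 0, 0], "claw": 0},
  {"travel": [0, 0.0013, 0], "angular": [0, 0, 0], "claw": 0},
  {"travel": [0, 0.0013, 0], "angular": [0, 0, 0], "claw": 0},
  {"travel": [0, 0.0013, 0], "angular": [0, 0, 0], "claw": 0},
  {"travel": [0, 0.0013, 0], "angular": [0, 0, 0], "claw": 0},
  {"travel": [0, 0.0013, 0], "angular": [0, 0, 0], "claw": 0},
  {"travel": [0, 0.0013, 0], "angular": [0, 0, 0], "claw": 0},
  {"travel": [0, 0, 0], "angular": [0, 0, 0], "claw": 0},
])

```text
time: 5.42
tool_pos: [0.524, 0.2009, 0.0236]
tcp_rot: [0.461, -3.107, 0.0]
contact_force: [0.5, -2.4, 0.7]
gripper_width: 0.008
grip_force: 1.2
```

```bash
python3 - <<'E'
from h import *
tcp()
a=cv2.resize(get_image("top")[205:275,180:270],None,fx=6,fy=6,interpolation=cv2.INTER_CUBIC)
cv2.imwrite("pics/c3.png",a)
E
```

```text
t 5.42 tcp stand [-0.142  -0.0772] z 0.0236 yawerr(world) 0.0003 tilt [-0.0001 -0.0001] F [ 0.5 -2.4  0.7] w 0.008
```

View pics/c3.png

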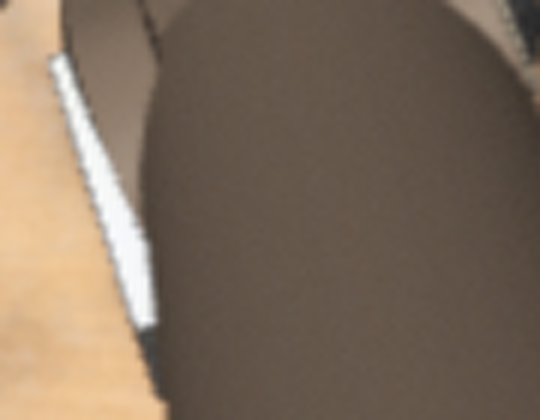

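The pan's left edge runs from (52,57) to (138,328) in the crop, and the arm hides the rest.

```bash
python3 - <<'E'
from h import *
p=[at("top",180+(x+.5)/6-.5,205+(y+.5)/6-.5,.018) for x,y in((52,57),(138,328))]
d=p[0]-p[1];yaw=np.arctan2(d[1],d[0]);print(np.hypot(*d[:2]),yaw-ST[2])
M=R.from_euler('z',yaw).as_matrix()
print([instand(q-M@np.array(l)) for q,l in zip(p,((.067,.056,.018),(-.041,.056,.018)))])
E
```

```text
0.10802049070489826 0.06686236198811213
[array([-0.13389842, -0.00963043]), array([-0.13391887, -0.0096318 ])]
```

Call:
jog_arm([
  {"travel": [0, 0.001, 0], "angular": [0, 0, 0], "claw": 0},
  {"travel": [0, 0.0013, 0], "angular": [0, 0, 0], "claw": 0},
  {"travel": [0, 0.0013, 0], "angular": [0, 0, 0], "claw": 0},
  {"travel": [0, 0.0013, 0], "angular": [0, 0, 0], "claw": 0},
  {"travel": [0, 0.0013, 0], "angular": [0, 0, 0], "claw": 0},
  {"travel": [0, 0.001, 0], "angular": [0, 0, 0], "claw": 0},
  {"travel": [0, 0.0008, 0], "angular": [0, 0, 0], "claw": 0},
  {"travel": [0, -0.004, 0], "angular": [0, 0, 0], "claw": 0},
  {"travel": [0, -0.012, 0], "angular": [0, 0, 0], "claw": 0},
  {"travel": [0, -0.02, 0], "angular": [0, 0, 0], "claw": 0},
])

```text
time: 6.72
tool_pos: [0.5324, 0.1737, 0.0237]
tcp_rot: [-0.462, 3.107, 0.001]
contact_force: [-0.9, -0.4, -0.6]
gripper_width: 0.004
grip_force: 0.0
```

```bash
python3 -c "from h import *;tcp()"
```

```text
t 6.72 tcp stand [-0.1418 -0.1057] z 0.0237 yawerr(world) 0.0013 tilt [0.0002 0.0004] F [-0.9 -0.4 -0.6] w 0.004
```

Call:
jog_arm([
  {"travel": [0, 0, -0.03], "angular": [0, 0, 0], "claw": 0},
  {"travel": [0, 0, -0.05], "angular": [0, 0, 0], "claw": 0},
  {"travel": [0, 0, -0.05], "angular": [0, 0, 0], "claw": 0},
  {"travel": [0.04, 0.01, 0], "angular": [0, 0, 0], "claw": 100},
  {"travel": [0.05, 0.02, 0], "angular": [0, 0, 0], "claw": 100},
  {"travel": [0.03, 0.04, 0], "angular": [0, 0, 0], "claw": 100},
  {"travel": [0, 0.034, 0], "angular": [0, 0, 0], "claw": 100},
  {"travel": [0, 0, 0], "angular": [0, 0, 0], "claw": 100},
])

```text
time: 7.72
tool_pos: [0.3869, 0.2401, 0.154]
tcp_rot: [-0.465, 3.106, 0.002]
contact_force: [0.1, 0.1, 0.2]
gripper_width: 0.536
grip_force: 0.0
```

```bash
python3 - <<'E'
from h import *
tcp()
a=cv2.resize(get_image("top")[180:275,160:280],None,fx=4,fy=4,interpolation=cv2.INTER_CUBIC)
b=cv2.resize(get_image("side")[140:235,195:275],None,fx=4,fy=4,interpolation=cv2.INTER_CUBIC)
cv2.imwrite("pics/c4.png",np.hstack([a,b]))
E
```

```text
t 7.72 tcp stand [-0.2619 -0.    ] z 0.154 yawerr(world) 0.003 tilt [0.0007 0.0012] F [0.1 0.1 0.2] w 0.536
```

View pics/c4.png

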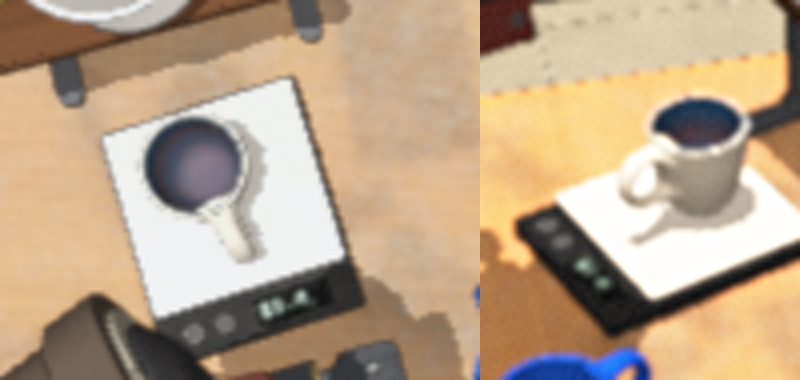

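In the top half of the picture the pan corners are at (103,135), (293,77), (349,260) and (158,318), and the cup mouth is at (194,165). The keys are at (193,333) and (225,323). The foot fronts at (72,104) and (311,39) let me check the stand pose.

```bash
cat >> h.py <<'E'
def px(n,x0,y0,k): return lambda u,v:(n,x0+(u+.5)/k-.5,y0+(v+.5)/k-.5)
SL=[(.067,.056,.018),(.067,-.056,.018),(-.041,-.056,.018),(-.041,.056,.018),(-.0575,.039,.013),(-.0575,.019,.013)]
E
python3 - <<'E'
from h import *
t=px("top",160,180,4)
a,r=fit(SL,[t(103,135),t(293,77),t(349,260),t(158,318),t(193,333),t(225,323)],[.51,.27,.33])
print("scale",instand(a),a[2]-ST[2],r.tolist())
m=at(*t(194,165),.073);print("cup",instand(m))
print("feet",[instand(at(*t(*q),.006)) for q in((72,104),(311,39))])
E
```

```text
scale [-0.13235081 -0.00229039] 0.03105875929511953 [[0.4, -0.2], [0.1, -0.1], [-0.6, -0.6], [-0.8, -0.3], [0.2, 0.8], [0.7, 0.7]]
cup [-0.10665029  0.00246378]
feet [array([-0.04284802,  0.07216025]), array([-0.042733  , -0.07058988])]
```

Call:
jog_arm([
  {"travel": [0, -0.002, 0.03], "angular": [0, 0, 0.003], "claw": 100},
  {"travel": [0, 0, 0.04], "angular": [0, 0, 0], "claw": 100},
  {"travel": [0, 0, 0.035], "angular": [0, 0, 0], "claw": 100},
  {"travel": [0, 0, 0.02], "angular": [0, 0, 0], "claw": 100},
  {"travel": [0, 0, 0.005], "angular": [0, 0, 0], "claw": 100},
  {"travel": [-0.01, 0, 0], "angular": [0, 0, 0], "claw": 100},
  {"travel": [-0.012, 0, 0], "angular": [0, 0, 0], "claw": 100},
  {"travel": [-0.01, 0, 0], "angular": [0, 0, 0], "claw": 100},
  {"travel": [-0.006, 0, 0], "angular": [0, 0, 0], "claw": 100},
  {"travel": [0, 0, 0], "angular": [0, 0, 0], "claw": 100},
])

```text
time: 9.07
tool_pos: [0.4246, 0.248, 0.0238]
tcp_rot: [-0.455, 3.108, 0.0]
contact_force: [-0.1, -0.4, -0.3]
gripper_width: 0.998
grip_force: 0.0
```

```bash
python3 -c "from h import *;tcp()"
```

```text
t 9.07 tcp stand [-0.2234 -0.0034] z 0.0238 yawerr(world) -0.0031 tilt [0.0004 0.0003] F [-0.1 -0.4 -0.3] w 0.998
```

Call:
jog_arm([
  {"travel": [-0.004, 0.001, 0], "angular": [0, 0, -0.003], "claw": 100},
  {"travel": [-0.003, 0, 0], "angular": [0, 0, 0], "claw": 100},
  {"travel": [-0.002, 0, 0], "angular": [0, 0, 0], "claw": 100},
  {"travel": [-0.002, 0, 0], "angular": [0, 0, 0], "claw": 100},
  {"travel": [-0.002, 0, 0], "angular": [0, 0, 0], "claw": 100},
  {"travel": [-0.002, 0, 0], "angular": [0, 0, 0], "claw": 100},
  {"travel": [-0.002, 0, 0], "angular": [0, 0, 0], "claw": 100},
  {"travel": [-0.002, 0, 0], "angular": [0, 0, 0], "claw": 100},
  {"travel": [-0.002, 0, 0], "angular": [0, 0, 0], "claw": 100},
  {"travel": [-0.002, 0, 0], "angular": [0, 0, 0], "claw": 100},
])

```text
time: 10.32
tool_pos: [0.4461, 0.2553, 0.0236]
tcp_rot: [-0.46, 3.108, -0.0]
contact_force: [-2.3, 0.2, -1.2]
gripper_width: 1.001
grip_force: 0.9
```

Call:
jog_arm([
  {"travel": [-0.002, 0, 0], "angular": [0, 0, 0], "claw": 100},
  {"travel": [-0.002, 0, 0], "angular": [0, 0, 0], "claw": 100},
  {"travel": [-0.001, 0, 0], "angular": [0, 0, 0], "claw": 100},
  {"travel": [0, 0, 0], "angular": [0, 0, 0], "claw": 100},
])

```text
time: 10.82
tool_pos: [0.4509, 0.257, 0.0237]
tcp_rot: [-0.46, 3.107, 0.0]
contact_force: [-2.2, -0.8, -0.8]
gripper_width: 1.001
grip_force: 0.7
```

```bash
python3 - <<'E'
from h import *
tcp()
a=cv2.resize(get_image("top")[170:265,160:280],None,fx=4,fy=4,interpolation=cv2.INTER_CUBIC)
b=cv2.resize(get_image("side")[140:235,195:275],None,fx=4,fy=4,interpolation=cv2.INTER_CUBIC)
cv2.imwrite("pics/c5.png",np.hstack([a,b]))
E
```

```text
t 10.82 tcp stand [-0.1957 -0.0024] z 0.0237 yawerr(world) 0.0001 tilt [0.0003 0.0002] F [-2.2 -0.8 -0.8] w 1.001
```

View pics/c5.png

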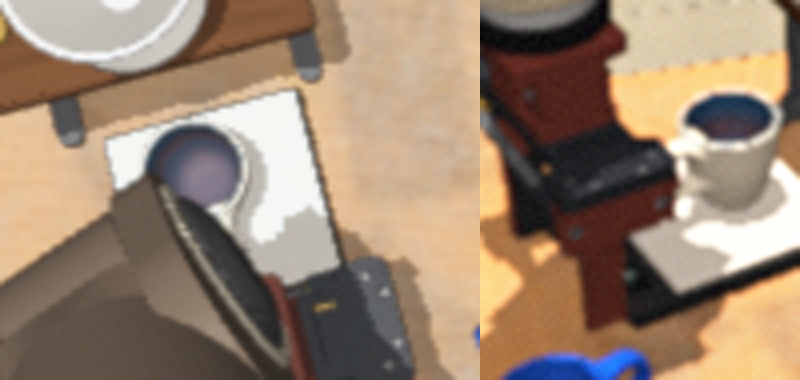

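Pan corners are now at about (106,140), (299,89) and (341,262), with the cup mouth at (195,170). The fingers rest on the front face.

```bash
python3 - <<'E'
from h import *
t=px("top",160,170,4)
a,r=fit(SL[:3],[t(106,140),t(299,89),t(341,260)],[.51,.27,.33])
print("scale",instand(a),a[2]-ST[2],r.tolist())
print("cup",instand(at(*t(195,170),.073)))
E
```

```text
scale [-0.11426156 -0.006197  ] 0.00415231262210386 [[0.0, -0.4], [-0.8, -0.7], [0.7, 2.0]]
cup [-0.08843904 -0.00259013]
```

Call:
jog_arm([
  {"travel": [0.005, 0, 0], "angular": [0, 0, 0], "claw": 100},
  {"travel": [0.02, 0, 0], "angular": [0, 0, 0], "claw": 100},
  {"travel": [0.02, 0, -0.02], "angular": [0, 0, 0], "claw": 0},
  {"travel": [0, 0, -0.05], "angular": [0, 0, 0], "claw": 0},
  {"travel": [0, -0.02, -0.04], "angular": [0, 0, 0], "claw": 0},
  {"travel": [-0.02, -0.04, 0], "angular": [0, 0, 0], "claw": 0},
  {"travel": [-0.05, -0.03, 0], "angular": [0, 0, 0], "claw": 0},
  {"travel": [-0.04, -0.016, 0], "angular": [0, 0, 0], "claw": 0},
  {"travel": [-0.015, 0, 0], "angular": [0, 0, 0], "claw": 0},
  {"travel": [0, 0, 0], "angular": [0, 0, 0], "claw": 0},
])

```text
time: 12.18
tool_pos: [0.5578, 0.1794, 0.1333]
tcp_rot: [0.461, -3.107, -0.001]
contact_force: [-0.4, 1.2, 0.1]
gripper_width: 0.129
grip_force: 0.0
```

```bash
python3 -c "from h import *;tcp()"
```

```text
t 12.18 tcp stand [-0.1159 -0.1076] z 0.1333 yawerr(world) 0.0006 tilt [-0.0004  0.0003] F [-0.4  1.2  0.1] w 0.129
```

Call:
jog_arm([
  {"travel": [-0.003, 0, 0.035], "angular": [0, 0, 0], "claw": 0},
  {"travel": [0, 0, 0.04], "angular": [0, 0, 0], "claw": 0},
  {"travel": [0, 0, 0.025], "angular": [0, 0, 0], "claw": 0},
  {"travel": [0, 0, 0.01], "angular": [0, 0, 0], "claw": 0},
  {"travel": [0, 0.008, 0], "angular": [0, 0, 0], "claw": 0},
  {"travel": [0, 0.01, 0], "angular": [0, 0, 0], "claw": 0},
  {"travel": [0, 0.008, 0], "angular": [0, 0, 0], "claw": 0},
  {"travel": [0, 0.004, 0], "angular": [0, 0, 0], "claw": 0},
  {"travel": [0, 0, 0], "angular": [0, 0, 0], "claw": 0},
])

```text
time: 13.3
tool_pos: [0.5521, 0.2088, 0.0239]
tcp_rot: [-0.461, 3.107, 0.0]
contact_force: [-0.6, -0.0, 0.0]
gripper_width: 0.008
grip_force: 0.0
```

```bash
python3 -c "from h import *;tcp()"
```

```text
t 13.3 tcp stand [-0.1128 -0.0779] z 0.0239 yawerr(world) 0.0009 tilt [0.0004 0.0003] F [-0.6 -0.   0. ] w 0.008
```

Call:
jog_arm([
  {"travel": [0, 0.0014, 0], "angular": [0, 0, 0], "claw": 0},
  {"travel": [0, 0.0014, 0], "angular": [0, 0, 0], "claw": 0},
  {"travel": [0, 0.0014, 0], "angular": [0, 0, 0], "claw": 0},
  {"travel": [0, 0.0014, 0], "angular": [0, 0, 0], "claw": 0},
  {"travel": [0, 0.0014, 0], "angular": [0, 0, 0], "claw": 0},
  {"travel": [0, 0.0014, 0], "angular": [0, 0, 0], "claw": 0},
  {"travel": [0, 0.0012, 0], "angular": [0, 0, 0], "claw": 0},
  {"travel": [0, 0.0004, 0], "angular": [0, 0, 0], "claw": 0},
  {"travel": [0, 0, 0], "angular": [0, 0, 0], "claw": 0},
])

```text
time: 14.42
tool_pos: [0.5492, 0.2178, 0.0236]
tcp_rot: [0.46, -3.108, 0.0]
contact_force: [1.0, -1.9, -0.0]
gripper_width: 0.005
grip_force: 1.3
```

```bash
python3 -c "from h import *;tcp()"
```

```text
t 14.43 tcp stand [-0.1129 -0.0685] z 0.0236 yawerr(world) 0.0002 tilt [-0.     -0.0001] F [ 1.  -1.9 -0. ] w 0.005
```

Call:
jog_arm([
  {"travel": [0, -0.004, 0], "angular": [0, 0, 0], "claw": 0},
  {"travel": [0, -0.02, 0], "angular": [0, 0, 0], "claw": 0},
  {"travel": [0, -0.015, -0.03], "angular": [0, 0, 0], "claw": 0},
  {"travel": [0, 0, -0.05], "angular": [0, 0, 0], "claw": 0},
  {"travel": [0, 0, -0.03], "angular": [0, 0, 0], "claw": 100},
  {"travel": [0.05, 0.02, 0], "angular": [0, 0, 0], "claw": 100},
  {"travel": [0.05, 0.03, 0], "angular": [0, 0, 0], "claw": 100},
  {"travel": [0.04, 0.04, 0], "angular": [0, 0, 0], "claw": 100},
  {"travel": [0.01, 0.014, 0], "angular": [0, 0, 0], "claw": 100},
  {"travel": [0, 0, 0], "angular": [0, 0, 0], "claw": 100},
])

```text
time: 15.68
tool_pos: [0.3866, 0.2366, 0.134]
tcp_rot: [-0.463, 3.107, 0.001]
contact_force: [0.3, 0.7, 0.1]
gripper_width: 0.651
grip_force: 0.0
```

```bash
python3 - <<'E'
from h import *
tcp()
a=cv2.resize(get_image("top")[170:265,160:280],None,fx=5,fy=5,interpolation=cv2.INTER_CUBIC)
cv2.imwrite("pics/c6.png",a)
E
```

```text
t 15.68 tcp stand [-0.2632 -0.0033] z 0.134 yawerr(world) 0.0019 tilt [0.0004 0.0005] F [0.3 0.7 0.1] w 0.651
```

View pics/c6.png

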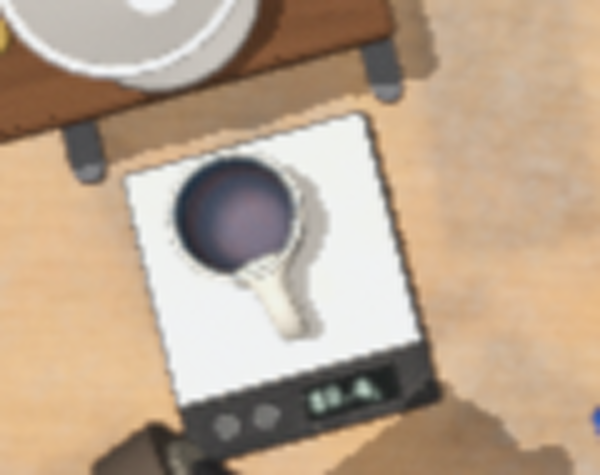

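Pan corners are now at (125,178), (364,113), (418,341) and (180,405), and the keys at (227,427) and (265,417). The cup mouth is at (236,215), and the foot fronts end at (90,183) and (389,102).

```bash
python3 - <<'E'
from h import *
t=px("top",160,170,5)
a,r=fit(SL,[t(125,178),t(364,113),t(418,341),t(180,405),t(227,427),t(265,417)],[.51,.27,.33])
print("scale",instand(a),a[2]-ST[2],r.tolist())
print("cup",instand(at(*t(236,215),.073)))
print("feet",[instand(at(*t(*q),.004)) for q in((90,183),(389,102))])
E
```

```text
scale [-0.11460782 -0.00164026] -0.010259278216611212 [[-0.0, -0.7], [-0.2, -0.1], [0.3, -0.1], [-0.4, -0.2], [-0.3, 0.7], [0.7, 0.4]]
cup [-0.08853717  0.00092577]
feet [array([-0.0437181 ,  0.07294642]), array([-0.0437526 , -0.07014411])]
```

Call:
jog_arm([
  {"travel": [0, 0.001, 0.03], "angular": [0, 0, 0.002], "claw": 100},
  {"travel": [0, 0, 0.04], "angular": [0, 0, 0], "claw": 100},
  {"travel": [0, 0, 0.03], "angular": [0, 0, 0], "claw": 100},
  {"travel": [0, 0, 0.01], "angular": [0, 0, 0], "claw": 100},
  {"travel": [-0.015, 0, 0], "angular": [0, 0, 0], "claw": 100},
  {"travel": [-0.02, 0, 0], "angular": [0, 0, 0], "claw": 100},
  {"travel": [-0.015, 0, 0], "angular": [0, 0, 0], "claw": 100},
  {"travel": [-0.006, 0, 0], "angular": [0, 0, 0], "claw": 100},
  {"travel": [-0.003, 0, 0], "angular": [0, 0, 0], "claw": 100},
  {"travel": [0, 0, 0], "angular": [0, 0, 0], "claw": 100},
])

```text
time: 16.98
tool_pos: [0.4428, 0.2544, 0.0237]
tcp_rot: [0.458, -3.108, 0.0]
contact_force: [-0.1, 0.8, 0.1]
gripper_width: 0.998
grip_force: 0.0
```

```bash
cat >> h.py <<'E'
from scipy.ndimage import map_coordinates
def edges(img,sx,sy,yaw):
    """sub-pixel offset (mm, outward) of pan edges from a pose given in stand frame"""
    g=cv2.cvtColor(img,cv2.COLOR_BGR2GRAY).astype(float); w=ST[2]+yaw
    c,s=np.cos(ST[2]),np.sin(ST[2]); o=np.array([ST[0]+c*sx-s*sy,ST[1]+s*sx+c*sy,0]); M=R.from_euler('z',w).as_matrix()
    t=np.linspace(-.007,.007,57)
    for n,pts,d in(("back",[(.067,y) for y in np.linspace(-.05,.05,11)],(1,0)),("right",[(x,-.056) for x in np.linspace(-.035,.062,12)],(0,-1)),("left",[(x,.056) for x in np.linspace(-.035,.062,12)],(0,1))):
        out=[]
        for p in pts:
            q=np.array([proj("top",o+M@[p[0]+k*d[0],p[1]+k*d[1],.018]) for k in t])
            v=map_coordinates(g,[q[:,1],q[:,0]],order=1); dv=np.gradient(v); i=dv.argmin()
            out.append((round(t[i]*1e3,1)) if dv[i]<-3 and v[:10].mean()>150 else None)
        print(n,out)
E
python3 - <<'E'
from h import *
tcp(); edges(get_image("top"),-.1146,-.0016,-.0103)
E
```

```text
t 16.98 tcp stand [-0.2042 -0.0025] z 0.0237 yawerr(world) -0.0017 tilt [-0.0002 -0.0001] F [-0.1  0.8  0.1] w 0.998
back [np.float64(-0.3), np.float64(0.0), np.float64(-0.5), np.float64(-0.3), np.float64(-1.7), np.float64(-1.5), None, None, np.float64(6.5), np.float64(-1.0), np.float64(-0.7)]
right [np.float64(0.0), np.float64(-0.3), np.float64(-0.3), np.float64(-0.5), np.float64(-0.5), np.float64(-0.7), np.float64(-0.3), np.float64(-0.5), np.float64(-0.7), np.float64(-0.7), np.float64(-1.0), np.float64(-1.3)]
left [None, None, None, None, None, None, None, np.float64(-0.7), np.float64(-0.5), np.float64(0.5), np.float64(0.3), np.float64(0.0)]
```

Call:
jog_arm([
  {"travel": [-0.004, 0, 0], "angular": [0, 0, -0.002], "claw": 100},
  {"travel": [-0.002, 0, 0], "angular": [0, 0, 0], "claw": 100},
  {"travel": [-0.002, 0, 0], "angular": [0, 0, 0], "claw": 100},
  {"travel": [-0.002, 0.0003, 0], "angular": [0, 0, 0], "claw": 100},
  {"travel": [-0.002, 0.0003, 0], "angular": [0, 0, 0], "claw": 100},
  {"travel": [-0.002, 0.0003, 0], "angular": [0, 0, 0], "claw": 100},
  {"travel": [-0.002, 0.0003, 0], "angular": [0, 0, 0], "claw": 100},
  {"travel": [-0.002, 0.0003, 0], "angular": [0, 0, 0], "claw": 100},
  {"travel": [-0.001, 0, 0], "angular": [0, 0, 0], "claw": 100},
])

```text
time: 18.15
tool_pos: [0.461, 0.2616, 0.0236]
tcp_rot: [-0.461, 3.108, 0.0]
contact_force: [-2.2, -0.7, -1.4]
gripper_width: 1.001
grip_force: 0.9
```

```bash
python3 - <<'E'
from h import *
np.set_printoptions(legacy='1.25')
tcp(); x=instand(sense()["tool_pos"])[0]; edges(get_image("top"),x+.0813,-.001,0.)
E
```

```text
t 18.15 tcp stand [-0.1847 -0.0009] z 0.0236 yawerr(world) 0.0003 tilt [0.0001 0.0001] F [-2.2 -0.7 -1.4] w 1.001
back [-1.5, 0.0, -1.3, -1.0, -1.3, -1.0, None, None, 0.0, -1.3, -0.7]
right [-0.7, -1.5, -1.5, -1.5, -1.0, -1.0, -1.3, -1.3, -1.3, -1.5, -1.5, -1.7]
left [None, None, None, None, None, None, None, None, None, 0.7, 0.3, 0.7]
```

Call:
jog_arm([
  {"travel": [-0.002, 0, 0], "angular": [0, 0, 0], "claw": 100},
  {"travel": [-0.002, 0, 0], "angular": [0, 0, 0], "claw": 100},
  {"travel": [-0.002, 0, 0], "angular": [0, 0, 0], "claw": 100},
  {"travel": [-0.002, 0, 0], "angular": [0, 0, 0], "claw": 100},
  {"travel": [-0.002, 0, 0], "angular": [0, 0, 0], "claw": 100},
  {"travel": [-0.002, 0, 0], "angular": [0, 0, 0], "claw": 100},
  {"travel": [-0.002, 0, 0], "angular": [0, 0, 0], "claw": 100},
  {"travel": [-0.002, 0, 0], "angular": [0, 0, 0], "claw": 100},
  {"travel": [-0.002, 0, 0], "angular": [0, 0, 0], "claw": 100},
  {"travel": [-0.001, 0, 0], "angular": [0, 0, 0], "claw": 100},
])

```text
time: 19.45
tool_pos: [0.4791, 0.267, 0.0236]
tcp_rot: [-0.46, 3.108, 0.0]
contact_force: [-3.2, -1.2, 0.7]
gripper_width: 1.003
grip_force: 1.6
```

```bash
python3 - <<'E'
from h import *
np.set_printoptions(legacy='1.25')
tcp(); x=instand(sense()["tool_pos"])[0]; edges(get_image("top"),x+.0805,0,0.)
E
```

```text
t 19.45 tcp stand [-0.1658 -0.001 ] z 0.0236 yawerr(world) 0.0002 tilt [0. 0.] F [-3.2 -1.2  0.7] w 1.003
back [-0.5, 0.0, -0.5, -0.3, 0.3, None, None, None, None, -0.3, -0.3]
right [None, -0.3, 0.0, -0.3, 0.0, -0.3, -0.3, -0.3, 0.3, -0.5, -0.7, 0.3]
left [None, None, None, None, None, None, None, None, None, None, None, 0.0]
```

Call:
jog_arm([
  {"travel": [-0.002, 0, 0], "angular": [0, 0, 0], "claw": 100},
  {"travel": [-0.002, 0, 0], "angular": [0, 0, 0], "claw": 100},
  {"travel": [-0.002, 0, 0], "angular": [0, 0, 0], "claw": 100},
  {"travel": [-0.002, 0, 0], "angular": [0, 0, 0], "claw": 100},
  {"travel": [-0.002, 0, 0], "angular": [0, 0, 0], "claw": 100},
  {"travel": [-0.002, 0, 0], "angular": [0, 0, 0], "claw": 100},
  {"travel": [-0.002, 0, 0], "angular": [0, 0, 0], "claw": 100},
  {"travel": [-0.002, 0, 0], "angular": [0, 0, 0], "claw": 100},
  {"travel": [-0.002, 0, 0], "angular": [0, 0, 0], "claw": 100},
  {"travel": [-0.001, 0, 0], "angular": [0, 0, 0], "claw": 100},
])

```text
time: 20.75
tool_pos: [0.4973, 0.2725, 0.0236]
tcp_rot: [-0.46, 3.108, 0.0]
contact_force: [-3.9, -0.3, 1.8]
gripper_width: 1.002
grip_force: 1.9
```

```bash
python3 - <<'E'
from h import *
np.set_printoptions(legacy='1.25')
tcp(); x=instand(sense()["tool_pos"])[0]; edges(get_image("top"),x+.0805,0,0.)
E
```

```text
t 20.75 tcp stand [-0.1468 -0.001 ] z 0.0236 yawerr(world) 0.0002 tilt [0. 0.] F [-3.9 -0.3  1.8] w 1.002
back [None, None, None, None, None, None, 4.5, 2.0, None, None, None]
right [None, -0.3, -0.3, -0.5, 0.0, 0.0, -0.3, -0.3, 1.3, -0.5, None, None]
left [None, None, None, None, None, None, None, None, None, None, None, None]
```

Call:
jog_arm([
  {"travel": [-0.002, 0, 0], "angular": [0, 0, 0], "claw": 100},
  {"travel": [-0.002, 0, 0], "angular": [0, 0, 0], "claw": 100},
  {"travel": [-0.002, 0, 0], "angular": [0, 0, 0], "claw": 100},
  {"travel": [-0.002, 0, 0], "angular": [0, 0, 0], "claw": 100},
  {"travel": [-0.002, 0, 0], "angular": [0, 0, 0], "claw": 100},
  {"travel": [-0.002, 0, 0], "angular": [0, 0, 0], "claw": 100},
  {"travel": [-0.002, 0, 0], "angular": [0, 0, 0], "claw": 100},
  {"travel": [-0.002, 0, 0], "angular": [0, 0, 0], "claw": 100},
  {"travel": [-0.002, 0, 0], "angular": [0, 0, 0], "claw": 100},
  {"travel": [-0.002, 0, 0], "angular": [0, 0, 0], "claw": 100},
])

```text
time: 22.05
tool_pos: [0.5164, 0.2783, 0.0237]
tcp_rot: [0.46, -3.108, -0.0]
contact_force: [-4.7, -1.0, 2.9]
gripper_width: 1.002
grip_force: 2.1
```

```bash
python3 - <<'E'
from h import *
np.set_printoptions(legacy='1.25')
tcp(); x=instand(sense()["tool_pos"])[0]; edges(get_image("top"),x+.0805,0,0.)
E
```

```text
t 22.05 tcp stand [-0.1268 -0.001 ] z 0.0237 yawerr(world) 0.0002 tilt [-0.  0.] F [-4.7 -1.   2.9] w 1.002
back [None, None, None, None, None, None, None, None, None, None, None]
right [None, 0.0, 0.0, -0.3, -0.3, 0.3, -0.3, 0.0, None, None, None, None]
left [None, None, None, None, None, None, None, None, None, None, None, None]
```

Call:
jog_arm([
  {"travel": [-0.002, 0, 0], "angular": [0, 0, 0], "claw": 100},
  {"travel": [-0.002, 0, 0], "angular": [0, 0, 0], "claw": 100},
  {"travel": [-0.002, 0, 0], "angular": [0, 0, 0], "claw": 100},
  {"travel": [-0.002, 0, 0], "angular": [0, 0, 0], "claw": 100},
  {"travel": [-0.002, 0, 0], "angular": [0, 0, 0], "claw": 100},
  {"travel": [-0.002, 0, 0], "angular": [0, 0, 0], "claw": 100},
  {"travel": [-0.002, 0, 0], "angular": [0, 0, 0], "claw": 100},
  {"travel": [-0.002, 0, 0], "angular": [0, 0, 0], "claw": 100},
  {"travel": [-0.0015, 0, 0], "angular": [0, 0, 0], "claw": 100},
  {"travel": [0, 0, 0], "angular": [0, 0, 0], "claw": 100},
])

```text
time: 23.35
tool_pos: [0.5334, 0.2835, 0.0236]
tcp_rot: [-0.46, 3.107, 0.0]
contact_force: [-3.4, -0.0, 0.9]
gripper_width: 0.999
grip_force: 1.3
```

```bash
python3 - <<'E'
from h import *
np.set_printoptions(legacy='1.25')
tcp(); x=instand(sense()["tool_pos"])[0]; edges(get_image("top"),x+.0805,0,0.)
b=cv2.resize(get_image("side")[105:215,205:335],None,fx=5,fy=5,interpolation=cv2.INTER_CUBIC)
cv2.imwrite("pics/c7.png",b)
E
```

```text
t 23.35 tcp stand [-0.1091 -0.001 ] z 0.0236 yawerr(world) 0.0002 tilt [0.0005 0.0002] F [-3.4 -0.   0.9] w 0.999
back [None, None, None, None, None, None, None, None, None, None, None]
right [None, -1.7, -0.3, -0.3, -0.3, 0.0, None, None, None, None, None, None]
left [None, None, None, None, None, None, None, None, None, None, None, None]
```

Call:
jog_arm([
  {"travel": [-0.001, 0, 0], "angular": [0, 0, 0], "claw": 100},
  {"travel": [-0.0012, 0, 0], "angular": [0, 0, 0], "claw": 100},
  {"travel": [0, 0, 0], "angular": [0, 0, 0], "claw": 100},
  {"travel": [0.003, 0, 0], "angular": [0, 0, 0], "claw": 100},
  {"travel": [0.015, 0, 0], "angular": [0, 0, 0], "claw": 100},
  {"travel": [0.025, 0, 0], "angular": [0, 0, 0], "claw": 100},
  {"travel": [0.04, 0, -0.01], "angular": [0, 0, 0], "claw": 0},
  {"travel": [0.02, 0, -0.04], "angular": [0, 0, 0], "claw": 0},
  {"travel": [0, 0, 0], "angular": [0, 0, 0], "claw": 0},
])

```text
time: 24.58
tool_pos: [0.4375, 0.255, 0.0762]
tcp_rot: [-0.46, 3.103, 0.004]
contact_force: [0.7, -0.7, 0.6]
gripper_width: 0.696
grip_force: 0.0
```

```bash
python3 - <<'E'
from h import *
np.set_printoptions(legacy='1.25')
tcp(); im=get_image("top"); edges(im,-.0265,0,0.)
a=cv2.resize(im[155:250,165:245],None,fx=4,fy=4,interpolation=cv2.INTER_CUBIC)
b=cv2.resize(get_image("side")[110:205,215:325],None,fx=4,fy=4,interpolation=cv2.INTER_CUBIC)
cv2.imwrite("pics/c8.png",np.hstack([a,b]))
E
```

```text
t 24.57 tcp stand [-0.2091 -0.0004] z 0.0762 yawerr(world) 0.0006 tilt [0.0047 0.0032] F [ 0.7 -0.7  0.6] w 0.696
back [None, None, None, None, None, None, None, None, None, None, None]
right [-1.0, 0.5, 0.3, -1.0, 0.0, None, None, None, None, None, None, None]
left [-0.3, -1.0, -1.3, -1.0, -0.3, None, None, None, None, None, None, None]
```

View pics/c8.png

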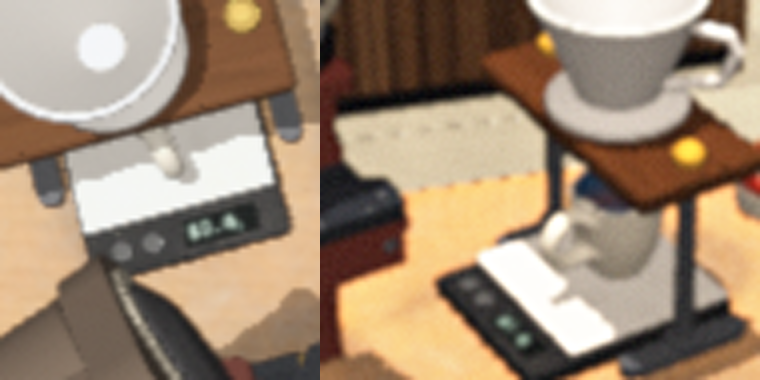

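In the top half, the pan's front corners are at (85,237) and (275,185), the keys at (122,249) and (154,242), and the handle tip at (176,175). The side half shows the cup standing under the bridge, with the pan's front corners at (158,257) and (253,354) and the fingers clear.

```bash
python3 - <<'E'
from h import *
t=px("top",165,155,4); s=px("side",215,110,4)
a,r=fit([SL[3],SL[2],SL[4],SL[5]],[t(85,237),t(275,185),t(122,249),t(154,242)],[.6,.3,.3])
print("top",instand(a),a[2]-ST[2],r.tolist())
a,r=fit([SL[3],SL[2],SL[4],SL[5],SL[3],SL[2]],[t(85,237),t(275,185),t(122,249),t(154,242),s(158,257),s(253,354)],[.6,.3,.3])
print("both",instand(a),a[2]-ST[2],r.tolist())
k=px("top",160,170,5)
for z in(.04,.05): print("handle before",instand(at(*k(297,337),z))-[-.1146,-.0016],"now abs",instand(at(*t(176,177),z)))
# predicted bowl pixels in side crop for cup axis at stand 0,0: left/right silhouette at mid height
for x,y in((0,0),(.005,0)):
    M=R.from_euler('z',ST[2]).as_matrix(); o=np.array([ST[0],ST[1],0])+M@np.array([x,y,0])
    for z,rr in((.06,.028),):
        P=np.array([proj("side",o+[rr*np.cos(q),rr*np.sin(q),z]) for q in np.linspace(0,6.28,90)])
        print("side sil u",((P[:,0]-215+.5)*4-.5).min()+320,((P[:,0]-215+.5)*4-.5).max()+320)
E
```

```text
top [-0.02565977 -0.00138014] -0.0231812280104568 [[-0.2, -1.5], [0.1, -0.4], [-0.2, 0.9], [0.3, 0.6]]
both [-0.02554365 -0.00145331] -0.01473146771576811 [[-0.0, -1.4], [0.2, -0.7], [0.1, 1.0], [0.6, 0.5], [0.0, -0.8], [-0.5, -0.6]]
handle before [-0.0279117  -0.00556102] now abs [-0.05370579 -0.00550497]
handle before [-0.02907357 -0.0069148 ] now abs [-0.05579019 -0.00687596]
side sil u 571.3060110805939 667.0341628654994
side sil u 578.6166870810698 674.1863725100472
```

```bash
python3 - <<'E'
from h import *
im=get_image("top"); g=cv2.cvtColor(im,cv2.COLOR_BGR2GRAY).astype(float)
M=R.from_euler('z',ST[2]).as_matrix(); o=np.array([ST[0],ST[1],0])
t=np.linspace(-.007,.007,57); Y=np.linspace(-.05,.05,13); X=[]
for y in Y:
    q=np.array([proj("top",o+M@np.array([-.0265-.041-k,y,.018])) for k in t])
    v=map_coordinates(g,[q[:,1],q[:,0]],order=1); dv=np.gradient(v); w=np.clip(-dv,0,None)*(np.abs(t-t[dv.argmin()])<.002)
    X.append(-.0265-(w*t).sum()/w.sum())
X=np.array(X); p=np.polyfit(Y,X,1); print((X*1e3).round(1),"yaw",-p[0],"x",p[1])
for sgn in(1,-1):   # pan side edges
    Z=[];XX=np.linspace(-.064,-.05,6)
    for x in XX:
        q=np.array([proj("top",o+M@np.array([x,sgn*(.056+k),.018])) for k in t])
        v=map_coordinates(g,[q[:,1],q[:,0]],order=1); dv=np.gradient(v); w=np.clip(-dv,0,None)*(np.abs(t-t[dv.argmin()])<.002)
        Z.append(sgn*(w*t).sum()/w.sum())
    print("side",sgn,(np.array(Z)*1e3).round(1))
tcp()
E
```

```text
[-26.  -26.  -26.2 -26.1 -26.2 -26.2 -26.4 -26.4 -26.7 -26.7 -25.8 -26.8
 -26. ] yaw 0.0038946962491036613 x -0.026258824999851632
side 1 [-0.6 -0.7 -0.2 -0.4 -0.9 -0.9]
side -1 [ 0.3  0.5 -0.1  0.3  0.3 -0.3]
t 24.73 tcp stand [-0.2093 -0.0009] z 0.0736 yawerr(world) 0.0001 tilt [0.0014 0.0008] F [-0.5 -0.1 -0.5] w 0.561
```

The scale is square to within 0.004 rad. Its x is -26.3 mm and the cup rode along without slipping, so the cup is centred within about 1–2 mm. I'll tilt the tool so it clears the bridge and touches with one fingertip corner.

Call:
jog_arm([
  {"travel": [0, 0.01, 0], "angular": [0, -0.12, 0], "claw": 0},
  {"travel": [0, 0.01, 0], "angular": [0, -0.12, 0], "claw": 0},
  {"travel": [0, 0.01, 0], "angular": [0, -0.11, 0], "claw": 0},
  {"travel": [0, 0.01, 0], "angular": [-0.08, 0, 0], "claw": 0},
  {"travel": [0, 0, 0], "angular": [0, 0, 0], "claw": 0},
  {"travel": [0, 0, 0], "angular": [0, 0, 0], "claw": 0},
])

```text
time: 25.48
tool_pos: [0.4267, 0.2903, 0.0732]
tcp_rot: [-0.424, 2.771, 0.18]
contact_force: [-0.4, 0.1, -0.8]
gripper_width: 0.002
grip_force: 0.0
```

```bash
cat >> h.py <<'E'
def tip(target):
    s=sense();M=R.from_rotvec(s["tcp_rot"]).as_matrix();p=s["tool_pos"]+M@np.array([.0105,-.008,.019])
    c,q=np.cos(ST[2]),np.sin(ST[2]); W=np.array([[c,-q,0],[q,c,0],[0,0,1]])
    print("corner stand",instand(p).round(4),p[2].round(4),"fwd corner",instand(s["tool_pos"]+M@np.array([-.0105,-.008,.019])).round(4),"z",(s["tool_pos"]+M@np.array([-.0105,-.008,.019]))[2].round(4))
    d=W@(np.array(target)-[*instand(p),p[2]]);print("tool move",(M.T@d).round(4),"1mm down in tool",(M.T@[0,0,-.001]).round(5))
E
python3 -c "
from h import *
tcp();tip([-.085,.0395,.030])"
```

```text
t 25.48 tcp stand [-0.2092  0.0365] z 0.0732 yawerr(world) 0.0224 tilt [0.3031 0.1721] F [-0.4  0.1 -0.8] w 0.002
corner stand [-0.2125  0.03  ] 0.0512 fwd corner [-0.1927  0.0299] z 0.0583
tool move [-0.1126  0.005   0.0639] 1mm down in tool [ 3.4e-04 -7.0e-05  9.4e-04]
```

Call:
jog_arm([
  {"travel": [-0.018, 0.001, 0.0106], "angular": [0, 0, 0], "claw": 0},
  {"travel": [-0.025, 0.001, 0.0142], "angular": [0, 0, 0], "claw": 0},
  {"travel": [-0.025, 0.001, 0.0142], "angular": [0, 0, 0], "claw": 0},
  {"travel": [-0.022, 0.001, 0.0125], "angular": [0, 0, 0], "claw": 0},
  {"travel": [-0.015, 0.001, 0.0083], "angular": [0, 0, 0], "claw": 0},
  {"travel": [-0.0076, 0, 0.0041], "angular": [0, 0, 0], "claw": 0},
  {"travel": [0, 0, 0], "angular": [0, 0, 0], "claw": 0},
  {"travel": [0, 0, 0], "angular": [0, 0, 0], "claw": 0},
])

```text
time: 26.48
tool_pos: [0.544, 0.3378, 0.0524]
tcp_rot: [-0.429, 2.771, 0.182]
contact_force: [-0.5, -0.1, 0.3]
gripper_width: 0.006
grip_force: 0.0
```

```bash
python3 -c "
from h import *
tcp();tip([-.085,.0395,.015])"
```

```text
t 26.48 tcp stand [-0.0832  0.048 ] z 0.0524 yawerr(world) 0.0262 tilt [0.3024 0.174 ] F [-0.5 -0.1  0.3] w 0.006
corner stand [-0.0864  0.0415] 0.0304 fwd corner [-0.0666  0.0415] z 0.0376
tool move [ 0.004  -0.0032  0.0148] 1mm down in tool [ 3.4e-04 -7.0e-05  9.4e-04]
```

Call:
jog_arm([
  {"travel": [0.001, -0.001, 0.005], "angular": [0, 0, 0], "claw": 0},
  {"travel": [0.0015, -0.001, 0.005], "angular": [0, 0, 0], "claw": 0},
  {"travel": [0.001, -0.001, 0.004], "angular": [0, 0, 0], "claw": 0},
  {"travel": [0, 0, 0], "angular": [0, 0, 0], "claw": 0},
])

```text
time: 26.98
tool_pos: [0.5459, 0.3373, 0.0374]
tcp_rot: [-0.431, 2.77, 0.182]
contact_force: [0.9, -0.5, 0.3]
gripper_width: 0.002
grip_force: 0.0
```

Call:
jog_arm([
  {"travel": [0.0002, 0, 0.0005], "angular": [0, 0, 0], "claw": 0},
  {"travel": [0.0002, 0, 0.0005], "angular": [0, 0, 0], "claw": 0},
  {"travel": [0.0002, 0, 0.0005], "angular": [0, 0, 0], "claw": 0},
  {"travel": [0, 0, 0], "angular": [0, 0, 0], "claw": 0},
])

```text
time: 27.48
tool_pos: [0.5461, 0.3375, 0.0364]
tcp_rot: [-0.43, 2.77, 0.183]
contact_force: [-0.2, 0.9, -0.3]
gripper_width: 0.005
grip_force: 0.0
```

```bash
python3 -c "
from h import *
tcp();tip([-.085,.0395,.012])"
```

```text
t 27.48 tcp stand [-0.0812  0.0471] z 0.0364 yawerr(world) 0.0274 tilt [0.3027 0.1748] F [-0.2  0.9 -0.3] w 0.005
corner stand [-0.0844  0.0406] 0.0144 fwd corner [-0.0647  0.0406] z 0.0216
tool move [ 0.0014 -0.0013  0.002 ] 1mm down in tool [ 3.4e-04 -7.0e-05  9.4e-04]
```

Call:
jog_arm([
  {"travel": [0.0002, 0, 0.0005], "angular": [0, 0, 0], "claw": 0},
  {"travel": [0.0002, 0, 0.0005], "angular": [0, 0, 0], "claw": 0},
  {"travel": [0.0002, 0, 0.0005], "angular": [0, 0, 0], "claw": 0},
  {"travel": [0, 0, 0], "angular": [0, 0, 0], "claw": 0},
])

```text
time: 27.98
tool_pos: [0.5461, 0.3377, 0.0349]
tcp_rot: [-0.43, 2.77, 0.183]
contact_force: [-1.0, -0.3, 1.5]
gripper_width: 0.006
grip_force: 0.8
```

Call:
jog_arm([
  {"travel": [0.0002, 0, 0.0005], "angular": [0, 0, 0], "claw": 0},
  {"travel": [0, 0, 0], "angular": [0, 0, 0], "claw": 0},
])

```text
time: 28.22
tool_pos: [0.5462, 0.3377, 0.0346]
tcp_rot: [-0.43, 2.769, 0.183]
contact_force: [-1.4, -0.8, 4.2]
gripper_width: 0.007
grip_force: 2.4
```

```bash
python3 -c "
from h import *
tcp();tip([-.085,.0395,.012])"
```

```text
t 28.23 tcp stand [-0.0811  0.0472] z 0.0346 yawerr(world) 0.0274 tilt [0.3032 0.175 ] F [-1.4 -0.8  4.2] w 0.007
corner stand [-0.0843  0.0408] 0.0126 fwd corner [-0.0645  0.0408] z 0.0198
tool move [ 0.0009 -0.0013  0.0002] 1mm down in tool [ 3.4e-04 -7.0e-05  9.4e-04]
```

The touch registered about 4 N at key height, within 2 mm of the key's centre. Now I'll lift straight up and back away.

Call:
jog_arm([
  {"travel": [-0.0017, 0.0003, -0.0047], "angular": [0, 0, 0], "claw": 0},
  {"travel": [-0.005, 0.001, -0.014], "angular": [0, 0, 0], "claw": 0},
  {"travel": [0.02, 0, -0.02], "angular": [0, 0, 0], "claw": 0},
  {"travel": [0.03, 0, -0.04], "angular": [0, 0, 0], "claw": 0},
  {"travel": [0.03, 0, -0.05], "angular": [0, 0, 0], "claw": 0},
  {"travel": [0, 0, -0.05], "angular": [0, 0, 0], "claw": 0},
  {"travel": [0, 0, 0], "angular": [0, 0, 0], "claw": 0},
  {"travel": [0, 0, 0], "angular": [0, 0, 0], "claw": 0},
])

```text
time: 29.22
tool_pos: [0.4259, 0.2877, 0.1775]
tcp_rot: [-0.43, 2.768, 0.184]
contact_force: [0.4, -0.4, -0.3]
gripper_width: 0.007
grip_force: 0.0
```

```bash
python3 - <<'E'
from h import *
np.set_printoptions(legacy='1.25')
tcp()
im=get_image("top"); g=cv2.cvtColor(im,cv2.COLOR_BGR2GRAY).astype(float)
M=R.from_euler('z',ST[2]).as_matrix(); o=np.array([ST[0],ST[1],0])
t=np.linspace(-.007,.007,57); Y=np.linspace(-.05,.05,13); X=[]
for y in Y:
    q=np.array([proj("top",o+M@np.array([-.0265-.041-k,y,.018])) for k in t])
    v=map_coordinates(g,[q[:,1],q[:,0]],order=1); dv=np.gradient(v); w=np.clip(-dv,0,None)*(np.abs(t-t[dv.argmin()])<.002)
    X.append(-.0265-(w*t).sum()/w.sum())
X=np.array(X); p=np.polyfit(Y,X,1); print((X*1e3).round(1),"yaw",-p[0],"x",p[1])
edges(im,-.0263,0,0)
E
```

```text
t 29.23 tcp stand [-0.2107  0.0343] z 0.1775 yawerr(world) 0.0273 tilt [0.3039 0.1757] F [ 0.4 -0.4 -0.3] w 0.007
[-26.  -26.  -26.2 -26.1 -26.2 -26.1 -26.3 -26.4 -26.7 -26.7 -25.8 -26.8
 -26. ] yaw 0.00390020106477612 x -0.026244574394333163
back [None, None, None, None, None, None, None, None, None, None, None]
right [-1.0, 0.5, 0.3, 0.3, 0.0, None, None, None, None, None, None, None]
left [-0.3, -0.5, -1.5, 0.5, 0.5, None, None, None, None, None, None, None]
```

The scale hasn't moved and is square, and the arm is clear, so I'm handing in.

```bash
python3 -c "from plant import hand_in;print(hand_in())"
```

```text
the job is handed in; nothing more can be done
None
```

The job is handed in: the scale is between the posts and square to the stand (within about 0.004 rad), the cup is centred under the outlet to an estimated 1–2 mm, and the tare key was touched last, at about 4 N, with the arm then clear of everything; the judge's result was not shown.

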